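# Pin back the belt tensioner of a sample-conveyor drive

## Robot

A 7-joint arm with a two-finger parallel gripper is mounted at the origin on the work surface. World frame = base frame: x ahead of the robot, y to its left, z up, the work surface at z = 0. Lengths are in m, angles in rad, forces in N, time in s.
With the tool pointing down it reaches from about 0.425 to 0.925 m from the base axis. Payload 6.8 kg.
Tool frame: the origin (TCP) lies midway between the tips of the shut fingers; the grasp point (between the pads) lies 19 mm behind it; z points along the fingers, y is the line along which they close (so a half turn about z gives the same grasp; the last joint's range is limited). The gripper opens to 85 mm and grips with 20 to 120 N. Pads are 22 mm wide; open, the fingers measure 114 mm over their backs; the gripper's body (76 mm by 85 mm) begins 54 mm behind the grasp point. The pads swing forward as they close: fully open they stand 13 mm farther back than shut.
Start: joints at [1.124, 0.477, 0.022, 1.555, -0.011, 1.109, -0.083], TCP at [0.224, -0.637, 0.231] pointing down, gripper open.
Joint ranges: [-2.96, 2.96], [-0.34, 2.1], [-1.41, 1.46], [0.24, 2.44], [-1.37, 4.51], [0.17, 1.92], [-2.96, 2.96]. Speed limits (rad/s): [2.39, 2.39, 3.14, 3.14, 3.14, 3.14, 3.14].

## Interface

Orientations are given as a rotation vector (axis times angle).
In Python, from bench import r gives the robot as it stands. The module is installed in compiled form; this text tells all that it offers.
- The arm moves only by the tool apply_moves, never from a script. Its argument "rows" is a list of rows, each a list of 6 numbers: the shift along the tool's x, y, z scaled (see below), then the turn, a rotation vector about the tool's x, y, z scaled (see below). A call has 1 to 5 rows; each row is the pose to reach, as a shift and turn from the pose commanded when the call began, along the tool's axes at that moment; what a row does not reach only later rows make up. The controller multiplies each number of a shift by 0.25 m and each number of a turn by 90 degrees. A row lasts 1/8 s, in which the tool goes at most 62.5 mm and 10.7 degrees, less where a joint would pass 70% of its speed; a pose out of reach is approached as far as the arm can. A call with a number of a shift or a turn outside -1 to 1 is refused whole. A call with a gripper value outside its range is refused whole. "claw" is the opening, from 0 (shut) to 1 (fully open), set as the call begins (left out, the last holds). The fingers move at their own pace and stop on an object; "newtons" is the grip in N (left out, the last holds). Time passes only in rows, so rows that repeat a pose let the fingers close. It gives the time, the measured TCP pose, the force, the opening and the grip force at its end, in the units of the state.
- r.get_obs(): the state, without advancing time (a new reading comes with each control period).
- r.grab_frame(name): name is "scene" or "top" or "wrist"; returns a dict with "pixels" (400x640x3 uint8, red, green, blue), "intrinsics" (3x3 intrinsics, pixels), "eye" and "attitude" of the camera in the world. Camera axes: x right, y up, looking along -z (the intrinsics and any distortion apply to the point x, -y, -z); pixel columns grow to the right and rows downward; lengths in m; the calibration is good to about 2 mm. A picture is of the moment at which its call begins. There is no depth.
- r.hand_in(): hands the job in; it is judged then, once.
Trained networks look in a picture, given as the dict that the camera call returned (one of the last four; its "shot" number tells which), for a name from the list of things; names that differ only in an ending like _2 or _b are one class to them, and where a whole thing is asked for, a point or a joint stands for the part that bears it (a point fixed in the world has none). Each returns a list of dicts, best first, with "conf" (0 to 1); they miss things now and then, are a little off and sometimes report something else, mostly with a low value. They report only what shows in the picture. A call takes as long as a camera call.
- r.search_frame(picture, thing): "rect" ([left, top, width, height] in pixels, round what is visible of it).
- r.outline_of(picture, thing): "pixels" (400x640 bool, what is visible of it) and "rect" ([left, top, width, height] in pixels, round what is visible of it).
- r.landmark_of(picture, thing): "point" ([column, row] in pixels: a listed point, or the origin of a listed thing).
The state is a dict: "clock": time; "joints": joint angles; "qvel": joint speeds; "tau": joint torques, N m; "tcp_pos": TCP position; "orientation": TCP orientation; "contact_force": force on the tool from outside, world axes, zero at the start; "moment": the same for the moment, N m; "grip_width": finger opening in m; "gripper_force": force on a finger pad.
Only numpy, scipy, OpenCV 4.12 (cv2) and the standard library are available. Lean on these libraries where they do the work, as an engineer would, in place of code of your own. Each camera call takes 0.05 s, during which the arm holds its last target. There are 200 camera calls.

## Task

Pin back the belt tensioner of this conveyor drive so that a new belt can be fitted: take the locking pin (the short one with the flat grip) from the pin block, put it into the hole in the tail of the tension lever and with it swing the lever clockwise, seen from above, against its spring, pressing only lightly, until the pin drops into the lock hole below; push it fully home and let go, leaving it to hold the lever. Do not force the pin, run the lever to its far stop or let it snap back, and leave the other pin, the tube rack, the screw dish and the carton where they are.

Things in the scene. Friction and masses are not known exactly. Their poses are not given: they have to be found in the camera images.
- drive: Belt drive of a tube conveyor, fixed to the bench, cover off: white chassis with dark steel deck, 250 (own x) x 320 (own y) mm, deck top 55 mm above the bench. Two toothed pulleys 48 mm across, tops at 107 mm, at own (-75, -110) and (-75, 110) mm. Tension lever and lock quadrant stand on the deck. Origin: centre of the underside, z up. Place and yaw vary.
- quadrant_face (a point): Point on the flat top of the lock quadrant, 67 mm above the bench, straight under the bore of the resting lever; fixed to the drive. The quadrant is a plain steel arc plate, 12 mm thick, 58 to 86 mm from the pivot, under the bore's whole travel. It has one lock hole, 14 mm across, at 72 mm radius, not measured: see tension_lever.
- lever_pivot (a point): Point on the vertical pivot axis of the tension lever, 91 mm above the bench, at (30, -30) mm in the drive's own x and y. The aluminium hub around it is 48 mm across, its top at 96 mm.
- lever_bore (a point): Centre of the upper mouth of the upright bore in the lever's tail, 91 mm above the bench; moves with the lever on a circle of 72 mm radius about the pivot. The tail ends in a square aluminium lug, 34 x 34 mm, 69 to 91 mm above the bench; the bore, 13.5 mm across, goes right through it, and 2 mm under the lug lies the quadrant. z up.
- tension_wheel (a point): Top centre of the black tension wheel (belt idler), 40 mm across, top 100 mm above the bench, at the lever's other end, 90 mm from the pivot; moves with the lever.
- tension_lever (a joint): Turn of the lever, rad: 0 at its rest stop (start), growing clockwise seen from above, far stop at 1.3. Its spring always drives it back: about 3 N at the bore at 0, 6 N at 0.9 rad. Bore and lock hole line up somewhere from 0.4 to 0.95 rad, set differently each time: a pin pressed on the quadrant with 3 to 8 N and swept along drops in; the hole can be seen from above at the start.
- lock_pin: Steel locking pin, about 100 g, upright in the block. Origin: centre of its tip, z up. Shank 12 mm thick, 34 mm long, tapering to 6 mm over its last 5 mm; collar 20 mm across up to 40 mm; flat grip 40 to 73 mm above the tip, 28 mm along own x, 12 mm thick along own y: pinch across y, 59 mm above the tip. Tip height: 11 mm in the block, 67 mm standing on the quadrant, 57 mm fully home (collar on the lug).
- pin_block: Black plastic block fixed to the bench, 140 (own x) x 50 (own y) x 45 mm high, with two upright holes 13.5 mm across at own x = -40 and +40 mm for the two service pins; which pin is in which hole varies. Origin: centre of its underside.
- tracking_pin: The other service pin, to be left in the block: same shank and collar, but a round stem 10 mm across with a black ball knob 24 mm across; 108 mm long in all, its top 119 mm above the bench. Origin: centre of its tip.
- tube_rack: Blue rack of capped sample tubes, 200 (own x) x 85 (own y) x 101 mm high, loose, to be left alone. Origin: centre of its underside.
- screw_dish: Round steel dish with the cover screws, 100 mm across, 22 mm high, loose, to be left alone. Origin: centre of its underside.
- belt_carton: Closed cardboard carton with the new belt, 110 (own x) x 160 (own y) x 45 mm high, loose, to be left alone. Origin: centre of its underside.

How it is judged:
On the way, in this order (a step that is already met when the one before it is completed fails the run):
1. the locking pin has been lifted clear of the pin block (distance of lock_pin from where it was at the start of the episode above 0.03 m and height (world z) of lock_pin above 0.045 m), for 0.1 s.
2. the locking pin's foot is in the bore of the lever's tail (10 mm or deeper) (horizontal distance between lock_pin and lever_bore below 0.006 m and z of lock_pin in the frame of lever_bore below -0.01 m), for 0.1 s.
3. with the pin in its bore the tension lever has been swung back by more than 0.3 rad against its spring (all of step 2 and value of joint tension_lever above 0.3 rad), for 0.1 s.
At the end, for the whole second after the job is handed in: The locking pin stands in the lever's bore (within 4 mm of its axis, upright within 0.12 rad) and in the lock hole below, home to within 4 mm (tip 30 mm or more below the lug's top), released and at rest; it holds the lever at rest between 0.33 and 1.03 rad (horizontal distance between lock_pin and lever_bore below 0.004 m and z of lock_pin in the frame of lever_bore below -0.03 m and angle between lock_pin's own z axis and vertical below 0.12 rad and value of joint tension_lever between 0.33 and 1.03 rad and linear speed of lock_pin below 0.02 m/s and velocity of joint tension_lever between -0.05 and 0.05 rad/s); the robot touches nothing.
It fails at once if the locking pin is forced: more than 45 N between it and the drive unit (lever and quadrant included) (contact force between lock_pin and drive above 45 N).
It fails at once if the tension lever is run to its far stop (beyond 1.25 rad) (value of joint tension_lever above 1.25 rad).
It fails at once if the tension lever snaps back (returning faster than 2.5 rad/s below 0.25 rad) (value of joint tension_lever below 0.25 rad and velocity of joint tension_lever below -2.5 rad/s).
It fails at once if the tracking pin, tube rack, screw dish or carton is moved by more than 20 mm (distance of any of tracking_pin, tube_rack, screw_dish, belt_carton from where it was at the start of the episode above 0.02 m).
It also fails if it takes over 72 s, if anything falls off the work surface, if the arm or the gripper's body presses on something with over 40 N, if the wrist force passes 120 N, or if a joint passes its speed limit or range.

## Working session

There is one attempt and no reset: what is moved stays moved. The work goes in short steps, Python scripts to look and compute and a tool call to move; the robot and the scene stay as the last step left them, time stands still between calls to the robot, and variables do not carry over. Pictures are saved under pics/ and viewed, at most 10 in all, crops included, and the job is handed in when it is done.

Besides the shell and the picture viewer there is one more tool, called after "Request:" in YAML: its name, and indented under it one key for each argument. apply_moves: Moves the arm, as the interface text tells. Its arguments: {"type":"object","properties":{"rows":{"type":"array","items":{"type":"array","items":{"type":"number"}}},"claw":{"type":"number"},"newtons":{"type":"number"}},"required":["rows"]}

```bash
mkdir -p pics
cat > h.py <<'E'
import numpy as np, cv2
from scipy.spatial.transform import Rotation as R
from bench import r
def att(f):
    a=np.array(f["attitude"],float)
    return a if a.shape==(3,3) else (R.from_rotvec(a).as_matrix() if a.size==3 else R.from_quat(a).as_matrix())
def back(f,uv,z):
    K=np.array(f["intrinsics"]);u,v=uv
    d=np.array([(u-K[0,2])/K[0,0],-(v-K[1,2])/K[1,1],-1.]);d=att(f)@d
    e=np.array(f["eye"]);return e+d*(z-e[2])/d[2]
def proj(f,p):
    K=np.array(f["intrinsics"]);c=att(f).T@(np.array(p)-np.array(f["eye"]))
    return [K[0,2]+K[0,0]*c[0]/-c[2],K[1,2]-K[1,1]*c[1]/-c[2]]
def save(f,n): cv2.imwrite("pics/"+n,f["pixels"][:,:,::-1])
Z=dict(drive=0,quadrant_face=.067,lever_pivot=.091,lever_bore=.091,tension_wheel=.1,lock_pin=.011,pin_block=0,tracking_pin=.011,tube_rack=0,screw_dish=0,belt_carton=0)
E
cat > a.py <<'E'
from h import *
o=r.get_obs();print({k:np.round(v,3).tolist() for k,v in o.items()})
for c in ("top","scene"):
    f=r.grab_frame(c);save(f,c+"1.png");print(c,{k:np.round(f[k],3).tolist() for k in f if k!="pixels"})
    for n,z in Z.items():
        for d in r.landmark_of(f,n)[:2]: print(n,round(d["conf"],2),np.round(d["point"],1),np.round(back(f,d["point"],z),4))
E
python3 a.py
```

```text
{'clock': 0.0, 'joints': [1.124, 0.478, 0.022, 1.556, -0.011, 1.109, -0.083], 'qvel': [-0.001, 0.001, 0.0, 0.001, -0.002, 0.0, -0.002], 'tau': [0.0, -59.645, 1.608, -28.119, 0.012, 0.009, -0.0], 'tcp_pos': [0.224, -0.636, 0.23], 'orientation': [-3.095, -0.529, 0.001], 'contact_force': [-0.443, 0.03, -0.44], 'moment': [-0.036, 0.101, -0.031], 'gripper_force': 0.0, 'grip_width': 0.086}
top {'intrinsics': [[472.86, 0.0, 317.571], [0.0, 472.86, 195.639], [0.0, 0.0, 1.0]], 'eye': [0.371, 0.128, 1.248], 'attitude': [0.134, -0.175, -1.54], 'shot': 1}
drive 0.75 [298.8 238.1] [0.5053 0.1452 0.    ]
drive 0.59 [470.9 279.9] [ 0.4071 -0.3094  0.    ]
quadrant_face 0.71 [321.  195.3] [0.6088 0.0911 0.067 ]
quadrant_face 0.48 [333.6 141.4] [0.7532 0.0612 0.067 ]
lever_pivot 0.93 [309.9 223.5] [0.5323 0.1177 0.091 ]
lever_bore 0.75 [320.7 193.2] [0.6093 0.0927 0.091 ]
tension_wheel 0.98 [293.9 257.1] [0.4484 0.1542 0.1   ]
lock_pin 0.46 [472.  247.1] [ 0.4921 -0.312   0.011 ]
pin_block 0.97 [469.8 260.6] [ 0.4574 -0.3085  0.    ]
pin_block 0.47 [321.2 192. ] [0.6314 0.0886 0.    ]
tracking_pin 0.
[... 645 characters left out ...]
vot 0.35 [414.5 179.3] [0.6292 0.3861 0.091 ]
lever_bore 0.79 [321.9 209.9] [0.6036 0.0994 0.091 ]
lever_bore 0.17 [315.3 212.2] [0.6024 0.081  0.091 ]
tension_wheel 0.7 [308.2 169. ] [0.4425 0.1629 0.1   ]
tension_wheel 0.21 [141.4 263.7] [ 0.5601 -0.3126  0.1   ]
lock_pin 0.64 [147.  271.3] [ 0.4918 -0.3057  0.011 ]
pin_block 0.63 [142.7 260.9] [ 0.4406 -0.305   0.    ]
pin_block 0.36 [352.3 283.6] [0.7693 0.0725 0.    ]
tracking_pin 0.69 [139.9 249.9] [ 0.4118 -0.3015  0.011 ]
tube_rack 0.56 [244.  347.9] [ 0.7829 -0.202   0.    ]
tube_rack 0.24 [146.  272.7] [ 0.4832 -0.3084  0.    ]
screw_dish 0.6 [352.8 286. ] [0.7754 0.0692 0.    ]
belt_carton 0.82 [417.1 174.1] [0.5225 0.5243 0.    ]
```

```bash
python3 -c "
import cv2
i=cv2.imread('pics/top1.png')[110:320,220:510];cv2.imwrite('pics/c1.png',cv2.resize(i,None,fx=2.75,fy=2.75,interpolation=2))"
```

```text
(no output)
```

View pics/c1.png

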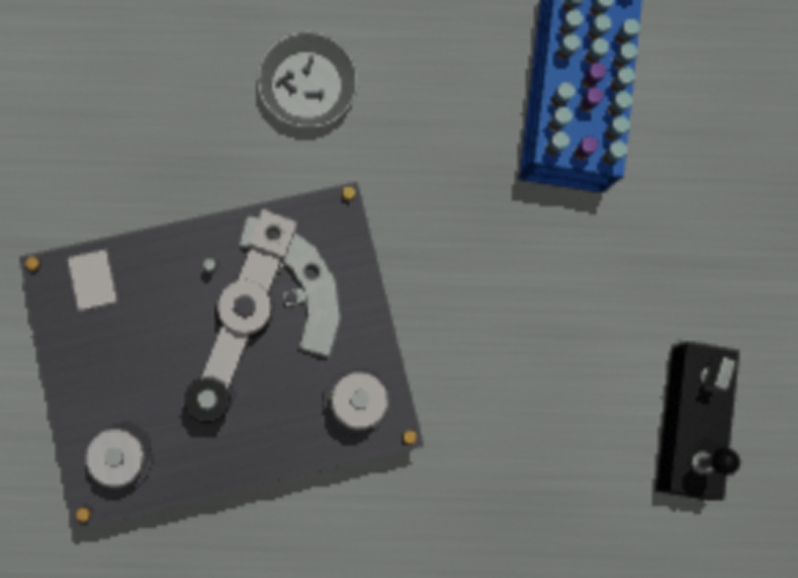

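View pics/scene1.png

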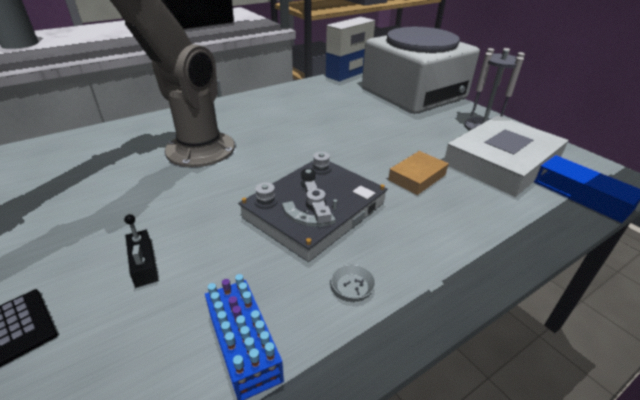

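```bash
cat >> h.py <<'E'
def plan(p,yaw,o=None):
    """shift and turn (scaled) from measured pose to tool-down pose with tool x at yaw"""
    o=o or r.get_obs();A=R.from_rotvec(o["orientation"])
    B=R.from_euler('z',yaw)*R.from_euler('x',np.pi)
    s=A.inv().apply(np.array(p)-o["tcp_pos"])/.25;t=(A.inv()*B).as_rotvec()/(np.pi/2)
    print("t",round(o["clock"],2),"tcp",np.round(o["tcp_pos"],4),"row",np.round(np.r_[s,t],3).tolist())
E
python3 -c "
from h import *
f=r.grab_frame('top');g=r.grab_frame('scene')
pv=back(f,(308.7,220.9),.096);b=back(f,(319.3,194.4),.091);h=back(f,(333.5,208.2),.067);print(pv,b,h,back(f,(483.6,245.6),.084))
for n in ('lock_pin','tracking_pin','pin_block'):
  for F in (f,g):
    d=r.outline_of(F,n)
    if d: print(n,d[0]['conf'],d[0]['rect'],cv2.minAreaRect(np.argwhere(d[0]['pixels'])[:,::-1].astype(np.float32)))
a=np.arctan2(*(b-pv)[1::-1]);c=np.arctan2(*(h-pv)[1::-1]);print(a,c,a-c,np.linalg.norm((b-pv)[:2]),np.linalg.norm((h-pv)[:2]))
plan((.492,-.312,.26),-.08)
"
```

```text
[0.53793415 0.12087748 0.096     ] [0.60614157 0.09614023 0.091     ] [0.57632945 0.05864871 0.067     ] [ 0.48945008 -0.31522594  0.084     ]
lock_pin 0.54 [135.5, 245.8, 8.4, 17.7] ((137.57797241210938, 254.92660522460938), (19.922786712646484, 9.961394309997559), 73.3007583618164)
tracking_pin 0.57 [469.6, 273.0, 19.2, 10.9] ((479.0, 277.5), (9.0, 18.0), 90.0)
tracking_pin 0.56 [124.6, 213.9, 17.9, 28.4] ((133.1999969482422, 227.6000213623047), (29.092952728271484, 12.016654968261719), 71.56504821777344)
pin_block 0.65 [461.2, 233.7, 24.2, 57.9] ((473.4852294921875, 262.9009704589844), (26.72676658630371, 57.046234130859375), 5.572197437286377)
pin_block 0.84 [125.1, 231.4, 38.6, 55.6] ((140.71621704101562, 258.79730224609375), (55.07366180419922, 28.441024780273438), 80.53767395019531)
-0.3479233685947137 -1.0179687923916043 0.6700454237968907 0.07255469210443746 0.07312058119922808
t 1.6 tcp [ 0.2244 -0.6366  0.2313] row [1.441, -0.869, -0.115, -0.0, -0.0, 0.267]
```

Request:
apply_moves:
  rows:
    - [0.24, -0.145, -0.02, 0, 0, 0]
    - [0.48, -0.29, -0.04, 0, 0, 0]
    - [0.72, -0.435, -0.06, 0, 0, 0]
    - [0.72, -0.435, -0.06, 0, 0, 0]

```text
clock: 2.1
tcp_pos: [0.3616, -0.4705, 0.2469]
orientation: [-3.095, -0.539, -0.003]
contact_force: [-1.4, -1.0, 0.3]
grip_width: 0.0853
gripper_force: 0.0
```

Request:
apply_moves:
  rows:
    - [0.22, -0.13, -0.02, 0, 0, 0.08]
    - [0.44, -0.26, -0.04, 0, 0, 0.16]
    - [0.6, -0.36, -0.06, 0, 0, 0.24]
    - [0.72, -0.435, -0.06, 0, 0, 0.267]
    - [0.72, -0.435, -0.06, 0, 0, 0.267]

```text
clock: 2.72
tcp_pos: [0.4941, -0.3083, 0.2615]
orientation: [-3.138, 0.117, -0.002]
contact_force: [-1.3, -0.5, 0.3]
grip_width: 0.0852
gripper_force: 0.0
```

```bash
cat > b.py <<'E'
from h import *
o=r.get_obs();print(np.round(o['tcp_pos'],4),np.round(o['orientation'],3),np.round(o['contact_force'],2))
f=r.grab_frame("wrist");save(f,"w1.png");print({k:np.round(f[k],3).tolist() for k in f if k!="pixels"})
for n in ("lock_pin","tracking_pin","pin_block"):
    for d in r.landmark_of(f,n)[:2]: print(n,round(d["conf"],2),np.round(d["point"],1),np.round(back(f,d["point"],Z[n]),4))
    for d in r.outline_of(f,n)[:1]: print(n,d["conf"],d["rect"])
E
python3 b.py
```

```text
[ 0.4941 -0.3083  0.2615] [-3.138e+00  1.170e-01 -2.000e-03] [-1.26 -0.45  0.29]
{'intrinsics': [[275.565, 0.0, 322.778], [0.0, 275.565, 193.359], [0.0, 0.0, 1.0]], 'eye': [0.568, -0.314, 0.404], 'attitude': [-0.218, 0.237, -1.634], 'shot': 5}
lock_pin 0.82 [325.  167.2] [ 0.4917 -0.311   0.011 ]
lock_pin 0.53 [315.2, 161.6, 20.6, 25.8]
tracking_pin 0.94 [321.9 214.5] [ 0.4193 -0.301   0.011 ]
tracking_pin 0.58 [311.5, 217.4, 20.9, 42.3]
pin_block 0.86 [323.6 190. ] [ 0.4546 -0.3062  0.    ]
pin_block 0.68 [302.1, 144.1, 47.6, 103.7]
```

View pics/w1.png

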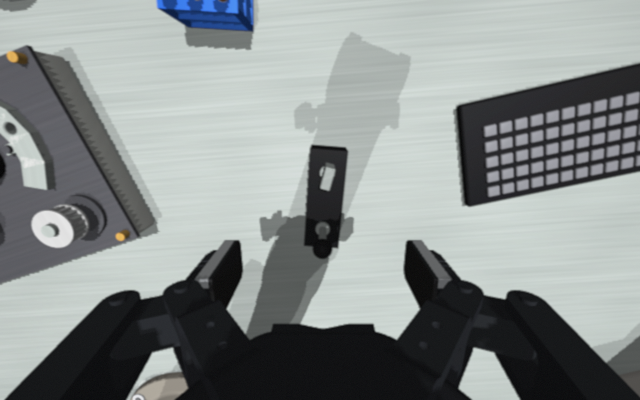

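```bash
python3 -c "
from h import *
plan((.491,-.312,.16),-.13)
i=cv2.imread('pics/w1.png')[135:265,290:360];cv2.imwrite('pics/c2.png',cv2.resize(i,None,fx=4.5,fy=4.5,interpolation=2))"
```

```text
t 3.08 tcp [ 0.4908 -0.313   0.2613] row [0.001, -0.004, 0.405, 0.0, 0.0, 0.03]
```

View pics/c2.png

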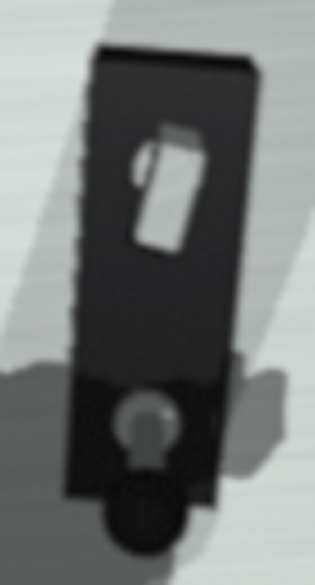

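```bash
python3 -c "
from h import *
# pose at w1: camera then
f=dict(intrinsics=[[275.565,0,322.778],[0,275.565,193.359],[0,0,1]],eye=[.568,-.314,.404],attitude=[-.218,.237,-1.634])
c=np.array([back(f,(290+x/4.5,135+y/4.5),.084)[:2] for x,y in ((160,140),(205,150),(180,252),(135,240))])
print(c.mean(0)); 
for a,b in ((3,0),(2,1),(1,0),(2,3)): d=c[b]-c[a];print(np.linalg.norm(d),np.arctan2(d[1],d[0]))
"
```

```text
[ 0.49170097 -0.31379416]
0.027909317896278995 -0.31503954678136253
0.028513438194064565 -0.3001868167049416
0.01209302983991339 1.2738835971237135
0.012520352040491546 1.2252593688223987
```

Request:
apply_moves:
  rows:
    - [0.004, 0.0, 0.2, 0, 0, 0.07]
    - [0.004, 0.0, 0.4, 0, 0, 0.145]
    - [0.004, 0.0, 0.6, 0, 0, 0.145]
    - [0.004, 0.0, 0.6, 0, 0, 0.145]
  claw: 0.5

```text
clock: 3.58
tcp_pos: [0.4895, -0.311, 0.108]
orientation: [-3.102, 0.483, 0.012]
contact_force: [-0.5, 0.4, 0.2]
grip_width: 0.043
gripper_force: 0.0
```

```bash
python3 -c "
from h import *
plan((.4917,-.3135,.052),-.31)
f=r.grab_frame('wrist');save(f,'w2.png')
for d in r.landmark_of(f,'lock_pin')[:2]: print(d,back(f,d['point'],.011))
"
```

```text
t 3.58 tcp [ 0.4895 -0.311   0.108 ] row [0.013, 0.007, 0.224, -0.001, 0.005, 0.001]
{'point': [323.8, 191.3], 'conf': 0.86} [ 0.49394381 -0.31273163  0.011     ]
```

View pics/w2.png

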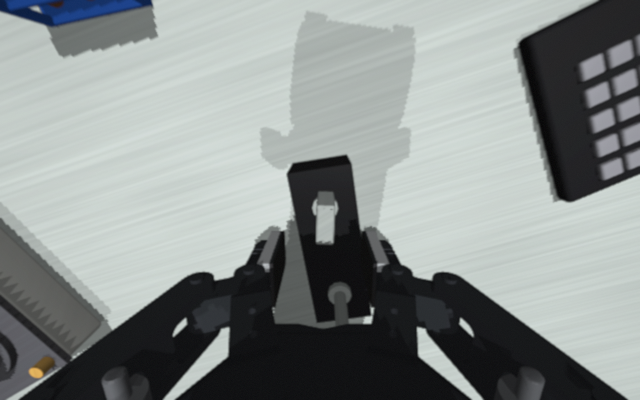

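Request:
apply_moves:
  rows:
    - [0.013, 0.006, 0.11, 0, 0, 0]
    - [0.013, 0.006, 0.222, 0, 0, 0]
    - [0.013, 0.006, 0.222, 0, 0, 0]
    - [0.013, 0.006, 0.222, 0, 0, 0]

```text
clock: 4.18
tcp_pos: [0.4967, -0.3153, 0.0582]
orientation: [3.103, -0.483, 0.005]
contact_force: [1.2, -0.2, 0.1]
grip_width: 0.0429
gripper_force: 0.0
```

Request:
apply_moves:
  rows:
    - [0, 0, 0, 0, 0, 0]
    - [0, 0, 0, 0, 0, 0]
    - [0, 0, 0, 0, 0, 0]
    - [0, 0, 0, 0, 0, 0]
    - [0, 0, 0, 0, 0, 0]
  claw: 0
  newtons: 50

```text
clock: 4.8
tcp_pos: [0.496, -0.3148, 0.0572]
orientation: [3.104, -0.482, 0.003]
contact_force: [0.1, 0.1, 6.2]
grip_width: 0.011
gripper_force: 48.9
```

```bash
python3 -c "
from h import *
o=r.get_obs();print(o['grip_width'],o['gripper_force'],o['contact_force'],o['moment'],o['orientation'],o['tcp_pos'])
f=r.grab_frame('wrist')
for d in r.landmark_of(f,'lock_pin')[:2]: print(d,back(f,d['point'],.011))
"
```

```text
0.010961830007023856 48.89723718166351 [0.0624259  0.09317975 6.16522533] [ 0.13667096  0.2527068  -0.01590065] [ 3.10361836e+00 -4.82481292e-01  2.93209797e-03] [ 0.49603407 -0.31482403  0.05721054]
{'point': [323.8, 221.4], 'conf': 0.57} [ 0.49328487 -0.31422575  0.011     ]
```

Request:
apply_moves:
  rows:
    - [0, 0, -0.1, 0, 0, 0]
    - [0, 0, -0.2, 0, 0, 0]
    - [0, 0, -0.34, 0, 0, 0]
    - [0, 0, -0.5, 0, 0, 0]
    - [0, 0, -0.5, 0, 0, 0]

```text
clock: 5.52
tcp_pos: [0.4972, -0.3154, 0.1845]
orientation: [3.102, -0.482, 0.01]
contact_force: [0.7, -0.5, -2.2]
grip_width: 0.011
gripper_force: 49.6
```

```bash
cat > c.py <<'E'
from h import *
import sys
f=r.grab_frame('wrist');o=r.get_obs();print(o['grip_width'],o['gripper_force'],np.round(o['contact_force'],2),np.round(o['moment'],3),o['orientation'],o['tcp_pos'])
save(f,sys.argv[1]+'.png')
tip=o['tcp_pos']-np.array([0,0,.0462]);print('nominal tip px',proj(f,tip),tip)
for d in r.landmark_of(f,'lock_pin')[:2]:
    b=back(f,d['point'],tip[2]); A=R.from_rotvec(o['orientation']); print(d,b,'tool offs',A.inv().apply(b-o['tcp_pos']))
plan((.606,.096,o['tcp_pos'][2]),-.31,o)
E
python3 c.py w3
```

```text
0.01136032079643059 49.64397668838501 [ 0.69  0.02 -1.18] [ 0.002 -0.012 -0.006] [ 3.10326846 -0.48252516  0.00482767] [ 0.49595664 -0.31476651  0.18238233]
nominal tip px [np.float64(323.0077375634734), np.float64(218.86461350352732)] [ 0.49595664 -0.31476651  0.13618233]
{'point': [323.6, 221.4], 'conf': 0.89} [ 0.49390504 -0.3145725   0.13618233] tool offs [-0.00216131  0.00041286  0.04619356]
t 5.58 tcp [ 0.496  -0.3148  0.1824] row [-0.08, -1.699, -0.001, 0.0, -0.002, 0.001]
```

View pics/w3.png

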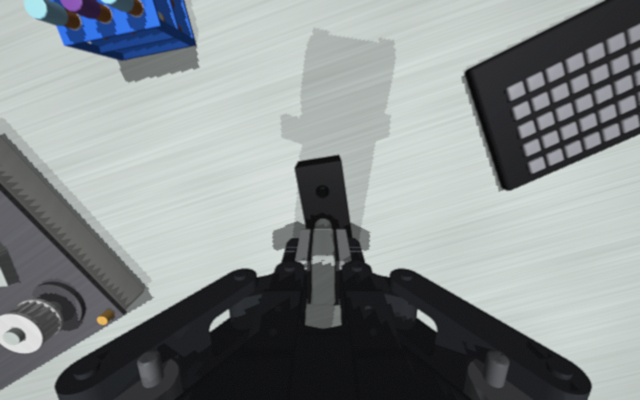

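Request:
apply_moves:
  rows:
    - [-0.01, -0.23, 0, 0, 0, 0]
    - [-0.02, -0.46, 0, 0, 0, 0]
    - [-0.03, -0.69, 0, 0, 0, 0]
    - [-0.035, -0.85, 0, 0, 0, 0]
    - [-0.035, -0.85, 0, 0, 0, 0]

```text
clock: 6.25
tcp_pos: [0.5514, -0.1044, 0.1792]
orientation: [-3.104, 0.471, 0.004]
contact_force: [-0.4, -0.3, -1.0]
grip_width: 0.0114
gripper_force: 49.6
```

Request:
apply_moves:
  rows:
    - [-0.01, -0.23, 0, 0, 0, 0]
    - [-0.02, -0.46, 0, 0, 0, 0]
    - [-0.03, -0.69, 0, 0, 0, 0]
    - [-0.035, -0.85, 0, 0, 0, 0]
    - [-0.035, -0.85, 0, 0, 0, 0]

```text
clock: 6.88
tcp_pos: [0.6071, 0.0995, 0.1793]
orientation: [-3.105, 0.474, 0.004]
contact_force: [-0.6, 0.9, -0.5]
grip_width: 0.0109
gripper_force: 49.6
```

Request:
apply_moves:
  rows:
    - [0, 0, 0, 0, 0, 0]
    - [0, 0, 0, 0, 0, 0]

```text
clock: 7.12
tcp_pos: [0.6072, 0.0934, 0.1802]
orientation: [3.102, -0.487, -0.001]
contact_force: [0.2, 0.2, -1.3]
grip_width: 0.0111
gripper_force: 49.6
```

```bash
python3 c.py w4; python3 -c "
from h import *
f=r.grab_frame('wrist');g=r.grab_frame('top');s=r.grab_frame('scene')
for n in ('lever_bore','lever_pivot','quadrant_face','tension_wheel'):
  for nm,F in (('w',f),('t',g),('s',s)):
    for d in r.landmark_of(F,n)[:1]: print(n,nm,round(d['conf'],2),np.round(d['point'],1),np.round(back(F,d['point'],Z[n]),4))
i=f['pixels'][130:330,200:440,::-1];cv2.imwrite('pics/c4.png',cv2.resize(i,None,fx=3,fy=3,interpolation=2))
"
```

```text
0.010955894995754435 49.59694862365723 [ 0.77  0.22 -0.57] [-0.011 -0.06   0.047] [ 3.10259645e+00 -4.86599730e-01 -8.34804284e-04] [0.60734558 0.09373196 0.18046561]
nominal tip px [np.float64(322.94853528982117), np.float64(217.80067189530428)] [0.60734558 0.09373196 0.13426561]
{'point': [321.7, 221.3], 'conf': 0.86} [0.60501117 0.0954471  0.13426561] tool offs [-0.0027308  -0.00097075  0.04619991]
t 7.17 tcp [0.6073 0.0937 0.1805] row [-0.008, -0.007, -0.0, 0.001, 0.0, -0.001]
lever_bore w 0.84 [319.4 200.3] [0.6078 0.0976 0.091 ]
lever_bore t 0.91 [319.4 193.9] [0.6074 0.0959 0.091 ]
lever_bore s 0.97 [321.  207.9] [0.596 0.102 0.091]
lever_pivot w 0.35 [ 57.2 309.7] [0.5789 0.3832 0.091 ]
lever_pivot t 0.57 [308.9 221.6] [0.5369 0.1203 0.091 ]
lever_pivot s 0.65 [318.8 192.5] [0.5397 0.1331 0.091 ]
quadrant_face w 0.65 [317.  193.2] [0.6081 0.1003 0.067 ]
quadrant_face t 0.79 [322.8 194.2] [0.6118 0.0866 0.067 ]
quadrant_face s 0.79 [324.2 218.8] [0.6111 0.1018 0.067 ]
tension_wheel t 0.9 [292.6 253.5] [0.4569 0.1577 0.1   ]
tension_wheel s 0.75 [307.9 171.7] [0.4536 0.1548 0.1   ]
```

View pics/c4.png

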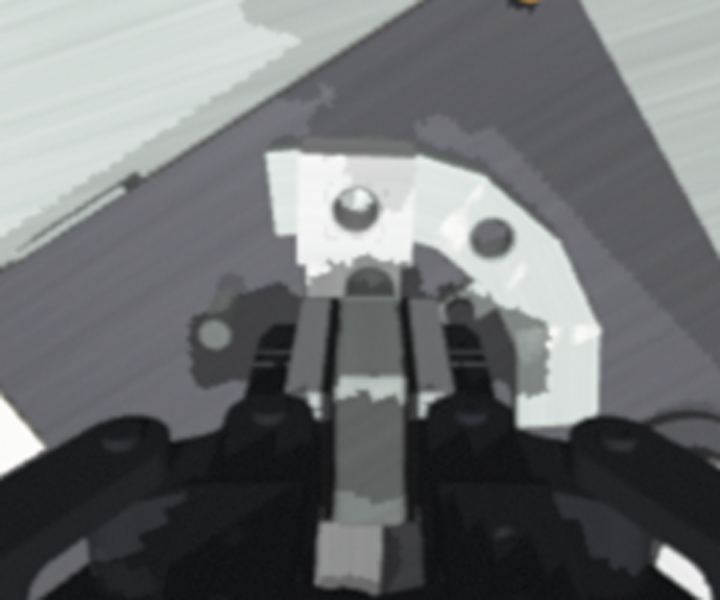

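Request:
apply_moves:
  rows:
    - [0.01, -0.013, 0.05, 0, 0, 0]
    - [0.01, -0.013, 0.11, 0, 0, 0]
    - [0.01, -0.013, 0.155, 0, 0, 0]
    - [0.01, -0.013, 0.155, 0, 0, 0]
    - [0.01, -0.013, 0.155, 0, 0, 0]

```text
clock: 8.6
tcp_pos: [0.6111, 0.0983, 0.1422]
orientation: [-3.104, 0.483, -0.0]
contact_force: [0.6, 0.0, -0.7]
grip_width: 0.0111
gripper_force: 49.6
```

```bash
python3 c.py w5; python3 -c "
from h import *
f=r.grab_frame('wrist')
for n in ('lever_bore','quadrant_face'):
    for d in r.landmark_of(f,n)[:1]: print(n,round(d['conf'],2),np.round(d['point'],1),np.round(back(f,d['point'],Z[n]),4))
i=f['pixels'][150:270,240:400,::-1];cv2.imwrite('pics/c5.png',cv2.resize(i,None,fx=4.5,fy=4.5,interpolation=2))
"
```

```text
0.010965459388342291 49.59728300571442 [-0.31  0.55 -1.14] [-0.023 -0.025  0.018] [-3.10403333e+00  4.82443654e-01 -1.18905061e-03] [0.61129663 0.09830841 0.14246598]
nominal tip px [np.float64(323.3451717433101), np.float64(217.69546779332472)] [0.61129663 0.09830841 0.09626598]
{'point': [321.2, 220.7], 'conf': 0.8} [0.60952951 0.10052144 0.09626598] tool offs [-0.00238794 -0.00155362  0.04619896]
t 8.65 tcp [0.6113 0.0983 0.1425] row [-0.017, 0.015, -0.0, -0.0, -0.0, 0.001]
lever_bore 0.58 [325. 218.] [0.6088 0.0979 0.091 ]
quadrant_face 0.62 [321.9 209.4] [0.6079 0.1008 0.067 ]
```

View pics/c5.png

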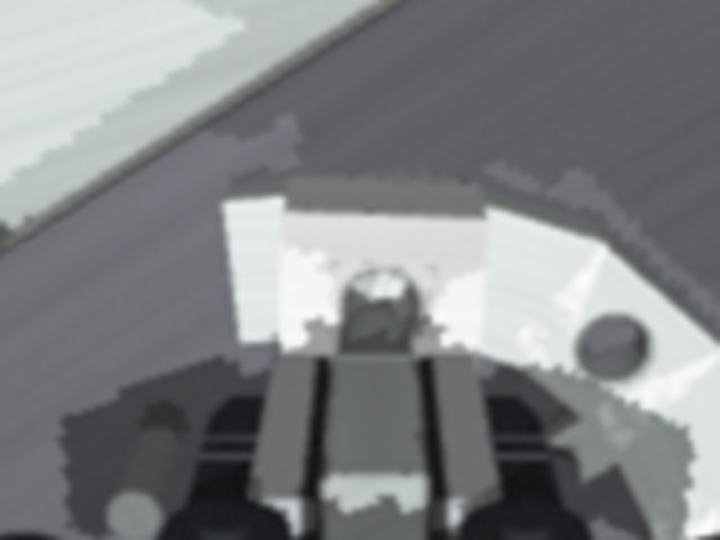

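Request:
apply_moves:
  rows:
    - [0, 0, 0.02, 0, 0, 0]
    - [0, 0, 0.04, 0, 0, 0]
    - [0, 0, 0.06, 0, 0, 0]
    - [0, 0, 0.08, 0, 0, 0]
    - [0, 0, 0.08, 0, 0, 0]

```text
clock: 9.48
tcp_pos: [0.6113, 0.0976, 0.1215]
orientation: [3.104, -0.483, 0.001]
contact_force: [3.3, -2.5, -3.5]
grip_width: 0.0113
gripper_force: 49.3
```

Request:
apply_moves:
  rows:
    - [0, 0, 0, 0, 0, 0]
    - [0, 0, 0, 0, 0, 0]

```text
clock: 9.72
tcp_pos: [0.6112, 0.0976, 0.1218]
orientation: [3.104, -0.483, 0.001]
contact_force: [4.4, -3.7, -3.5]
grip_width: 0.0111
gripper_force: 49.1
```

```bash
cat > d.py <<'E'
from h import *
o=r.get_obs();A=R.from_rotvec(o['orientation']);print(np.round(o['contact_force'],2),o['tcp_pos'])
a0=-.366;P=lambda q,rr=.072:np.array([rr*np.cos(a0-q),rr*np.sin(a0-q),0])
for q in (.1,.2,.3,.4,.5,.6,.7,.8): print(q,np.round(A.inv().apply(P(q)-P(0))/.25,3),np.round(P(q)+[.541,.123,0],4))
E
python3 d.py
```

```text
[ 4.4  -3.66 -3.52] [0.61124188 0.09760249 0.1218216 ]
0.1 [-0.003  0.029  0.   ] [0.6053 0.0906 0.    ]
0.2 [-0.009  0.057  0.   ] [0.6018 0.0844 0.    ]
0.3 [-0.018  0.084  0.   ] [0.5976 0.0785 0.    ]
0.4 [-0.029  0.111  0.   ] [0.5929 0.0731 0.    ]
0.5 [-0.043  0.136  0.   ] [0.5876 0.0682 0.    ]
0.6 [-0.06   0.159  0.   ] [0.5819 0.0638 0.    ]
0.7 [-0.078  0.181  0.   ] [0.5758 0.06   0.    ]
0.8 [-0.099  0.201  0.   ] [0.5694 0.0568 0.    ]
```

Request:
apply_moves:
  rows:
    - [0.005, 0.014, 0, 0, 0, 0]
    - [0.006, 0.029, 0, 0, 0, 0]
    - [0.003, 0.043, 0, 0, 0, 0]
    - [0, 0.057, 0, 0, 0, 0]
    - [0, 0.057, 0, 0, 0, 0]

```text
clock: 10.35
tcp_pos: [0.6063, 0.0846, 0.1223]
orientation: [-3.104, 0.483, 0.0]
contact_force: [1.5, 3.3, -0.8]
grip_width: 0.0109
gripper_force: 49.8
```

Request:
apply_moves:
  rows:
    - [-0.005, 0.014, 0, 0, 0, 0]
    - [-0.01, 0.027, 0, 0, 0, 0]
    - [-0.015, 0.041, 0, 0, 0, 0]
    - [-0.02, 0.054, 0, 0, 0, 0]
    - [-0.02, 0.054, 0, 0, 0, 0]

```text
clock: 10.98
tcp_pos: [0.5976, 0.0729, 0.1221]
orientation: [3.104, -0.483, -0.0]
contact_force: [2.9, 2.6, 0.4]
grip_width: 0.0113
gripper_force: 49.8
```

```bash
cat > e.py <<'E'
from h import *
f=r.grab_frame('wrist');g=r.grab_frame('top');o=r.get_obs();A=R.from_rotvec(o['orientation'])
tip=A.apply([-.0025,0,.0462])+o['tcp_pos'];d=tip-[.541,.123,0];a=np.arctan2(d[1],d[0])
F=o['contact_force'];u=d[:2]/np.hypot(*d[:2]);t=np.array([u[1],-u[0]])
print('t',o['clock'],'tip',np.round(tip,4),'r',np.hypot(*d[:2]),'q',-.366-a,'F rad',F[:2]@u,'F cw',F[:2]@t,'Fz',F[2],'rot',np.round(o['orientation'],3),'grip',o['grip_width'])
for n in ('lever_bore','tension_wheel'):
    for d in r.landmark_of(g,n)[:1]: print(n,round(d['conf'],2),np.round(back(g,d['point'],Z[n]),4))
print('rad out in tool',np.round(A.inv().apply([*u,0]),2),'cw in tool',np.round(A.inv().apply([*t,0]),2))
E
python3 e.py
```

```text
t 11.075 tip [0.5954 0.0738 0.0759] r 0.07333592484168412 q 0.3687254378382304 F rad 0.7593971671945251 F cw -3.592238744176866 Fz -0.8292035093247268 rot [ 3.104 -0.483  0.   ] grip 0.010970687014899118
tension_wheel 0.59 [0.4762 0.1757 0.1   ]
rad out in tool [0.91 0.41 0.  ] cw in tool [-0.41  0.91  0.  ]
```

Request:
apply_moves:
  rows:
    - [-0.006, 0.012, 0, 0, 0, 0]
    - [-0.012, 0.023, 0, 0, 0, 0]
    - [-0.018, 0.034, 0, 0, 0, 0]
    - [-0.026, 0.046, 0, 0, 0, 0]
    - [-0.026, 0.046, 0, 0, 0, 0]

```text
clock: 11.8
tcp_pos: [0.5883, 0.0644, 0.1221]
orientation: [-3.104, 0.482, -0.001]
contact_force: [2.8, 2.9, -0.6]
grip_width: 0.0115
gripper_force: 49.7
```

Request:
apply_moves:
  rows:
    - [0, 0, 0.012, 0, 0, 0]
    - [0, 0, 0.024, 0, 0, 0]
    - [0, 0, 0.036, 0, 0, 0]
    - [0, 0, 0.046, 0, 0, 0]
    - [0, 0, 0.046, 0, 0, 0]

```text
clock: 12.42
tcp_pos: [0.5894, 0.0645, 0.1127]
orientation: [-3.104, 0.483, -0.004]
contact_force: [0.3, 2.8, 14.7]
grip_width: 0.0109
gripper_force: 52.0
```

```bash
python3 e.py
```

```text
t 12.525 tip [0.5871 0.0653 0.0664] r 0.07386120089273487 q 0.5307266426521341 F rad -2.626090987781725 F cw -1.66165716170072 Fz 14.525933196466097 rot [-3.104  0.483 -0.004] grip 0.011281209824803512
lever_bore 0.72 [0.5867 0.0633 0.091 ]
tension_wheel 0.78 [0.482 0.189 0.1  ]
rad out in tool [0.83 0.55 0.  ] cw in tool [-0.55  0.83 -0.  ]
```

Request:
apply_moves:
  rows:
    - [0, 0, -0.005, 0, 0, 0]
    - [0, 0, -0.005, 0, 0, 0]

```text
clock: 12.88
tcp_pos: [0.5891, 0.0645, 0.1129]
orientation: [-3.104, 0.482, -0.003]
contact_force: [2.3, 3.4, 8.6]
grip_width: 0.0112
gripper_force: 51.1
```

Request:
apply_moves:
  rows:
    - [-0.004, 0.005, 0, 0, 0, 0]
    - [-0.008, 0.011, 0, 0, 0, 0]
    - [-0.008, 0.011, 0, 0, 0, 0]

```text
clock: 13.25
tcp_pos: [0.5878, 0.0636, 0.1131]
orientation: [-3.102, 0.481, -0.008]
contact_force: [5.8, 5.4, 4.0]
grip_width: 0.0112
gripper_force: 50.5
```

Request:
apply_moves:
  rows:
    - [-0.004, 0.005, 0.001, 0, 0, 0]
    - [-0.008, 0.01, 0.002, 0, 0, 0]
    - [-0.008, 0.01, 0.002, 0, 0, 0]
    - [-0.008, 0.01, 0.002, 0, 0, 0]

```text
clock: 13.75
tcp_pos: [0.5838, 0.0608, 0.1118]
orientation: [-3.104, 0.482, -0.003]
contact_force: [4.5, 4.3, 3.1]
grip_width: 0.0113
gripper_force: 50.2
```

Request:
apply_moves:
  rows:
    - [-0.004, 0.005, 0, 0, 0, 0]
    - [-0.008, 0.009, 0.001, 0, 0, 0]
    - [-0.008, 0.009, 0.001, 0, 0, 0]
    - [-0.008, 0.009, 0.001, 0, 0, 0]

```text
clock: 14.25
tcp_pos: [0.581, 0.0592, 0.1114]
orientation: [-3.104, 0.482, -0.003]
contact_force: [4.5, 2.9, 3.1]
grip_width: 0.0112
gripper_force: 50.2
```

```bash
python3 e.py
```

```text
t 14.35 tip [0.5788 0.0599 0.0652] r 0.07351559549791582 q 0.665312333366101 F rad -0.19852655098110916 F cw -5.0689001249163494 Fz 2.524014323600154 rot [-3.104e+00  4.820e-01 -3.000e-03] grip 0.011267099267896244
lever_bore 0.62 [0.5745 0.0589 0.091 ]
tension_wheel 0.8 [0.4906 0.2017 0.1   ]
rad out in tool [0.75 0.66 0.  ] cw in tool [-0.66  0.75 -0.  ]
```

Request:
apply_moves:
  rows:
    - [0, 0, 0.005, 0, 0, 0]
    - [0, 0, 0.01, 0, 0, 0]
    - [0, 0, 0.012, 0, 0, 0]
    - [0, 0, 0.012, 0, 0, 0]

```text
clock: 14.95
tcp_pos: [0.5812, 0.0591, 0.1084]
orientation: [-3.104, 0.482, -0.003]
contact_force: [4.5, 3.5, 2.4]
grip_width: 0.0111
gripper_force: 50.2
```

Request:
apply_moves:
  rows:
    - [0, 0, 0.006, 0, 0, 0]
    - [0, 0, 0.012, 0, 0, 0]
    - [0, 0, 0.018, 0, 0, 0]
    - [0, 0, 0.022, 0, 0, 0]
    - [0, 0, 0.022, 0, 0, 0]

```text
clock: 15.58
tcp_pos: [0.5815, 0.0592, 0.1032]
orientation: [-3.104, 0.482, -0.004]
contact_force: [4.0, 3.0, 5.1]
grip_width: 0.0113
gripper_force: 50.5
```

Request:
apply_moves:
  rows:
    - [0, 0, 0.004, 0, 0, 0]
    - [0, 0, 0.006, 0, 0, 0]
    - [0, 0, 0.006, 0, 0, 0]

```text
clock: 15.95
tcp_pos: [0.5825, 0.0597, 0.1032]
orientation: [-3.103, 0.482, -0.008]
contact_force: [2.8, 4.4, 12.1]
grip_width: 0.0111
gripper_force: 51.7
```

```bash
python3 e.py
```

```text
t 16.05 tip [0.5803 0.0605 0.0569] r 0.07383121893157424 q 0.6433165584981545 F rad -1.6838029833318544 F cw -4.599505818981807 Fz 13.018733203263734 rot [-3.103  0.482 -0.008] grip 0.01129190721499949
lever_bore 0.96 [0.5768 0.0559 0.091 ]
tension_wheel 0.77 [0.4956 0.1978 0.1   ]
rad out in tool [0.76 0.65 0.  ] cw in tool [-0.65  0.76 -0.  ]
```

Request:
apply_moves:
  rows:
    - [0.005, -0.006, -0.004, 0, 0, 0]
    - [0.008, -0.009, -0.005, 0, 0, 0]
    - [0.008, -0.009, -0.005, 0, 0, 0]

```text
clock: 16.52
tcp_pos: [0.5831, 0.0601, 0.1032]
orientation: [3.104, -0.483, 0.001]
contact_force: [0.5, 2.3, 8.9]
grip_width: 0.011
gripper_force: 51.2
```

Request:
apply_moves:
  rows:
    - [0, 0, 0, 0, 0, 0]
    - [0, 0, 0, 0, 0, 0]
    - [0, 0, 0, 0, 0, 0]
    - [0, 0, 0, 0, 0, 0]
  claw: 0.4

```text
clock: 17.02
tcp_pos: [0.5823, 0.0602, 0.102]
orientation: [3.104, -0.483, -0.001]
contact_force: [0.3, 0.8, 0.4]
grip_width: 0.0339
gripper_force: 0.0
```

```bash
python3 e.py
```

```text
t 17.125 tip [0.5801 0.0612 0.0559] r 0.07312490298577766 q 0.6410555287646761 F rad -0.2444858668631967 F cw 0.4615458191341152 Fz 0.8063775868801053 rot [ 3.104e+00 -4.820e-01 -1.000e-03] grip 0.034436439476140245
lever_bore 0.93 [0.5837 0.0627 0.091 ]
tension_wheel 0.7 [0.4939 0.1975 0.1   ]
rad out in tool [ 0.77  0.64 -0.  ] cw in tool [-0.64  0.77  0.  ]
```

Released; retreat upward and verify.

Request:
apply_moves:
  rows:
    - [0, 0, -0.1, 0, 0, 0]
    - [0, 0, -0.25, 0, 0, 0]
    - [0, 0, -0.45, 0, 0, 0]
    - [0, 0, -0.6, 0, 0, 0]
    - [0, 0, -0.6, 0, 0, 0]

```text
clock: 17.85
tcp_pos: [0.5846, 0.0609, 0.256]
orientation: [-3.102, 0.482, -0.01]
contact_force: [-0.9, 0.1, 0.1]
grip_width: 0.0341
gripper_force: 0.0
```

```bash
python3 -c "
from h import *
f=r.grab_frame('wrist');g=r.grab_frame('scene')
for n in ('lever_bore','lock_pin'):
  for F in (f,g):
    for d in r.landmark_of(F,n)[:1]: print(n,d['conf'],d['point'],back(F,d['point'],.091 if n=='lever_bore' else .057))
a=cv2.resize(f['pixels'][120:320,200:440,::-1],None,fx=1.6,fy=1.6,interpolation=2);b=cv2.resize(g['pixels'][150:260,235:395,::-1],(384,320),interpolation=2)
cv2.imwrite('pics/c6.png',np.hstack([a,cv2.resize(b,(384,320))]))"
```

```text
lever_bore 0.62 [323.6, 182.6] [0.5820702  0.06188566 0.091     ]
lever_bore 0.7 [306.4, 208.6] [0.57898608 0.07041802 0.091     ]
lock_pin 0.73 [323.2, 178.8] [0.57893673 0.06343935 0.057     ]
lock_pin 0.58 [304.0, 222.5] [0.58612959 0.05871608 0.057     ]
```

View pics/c6.png

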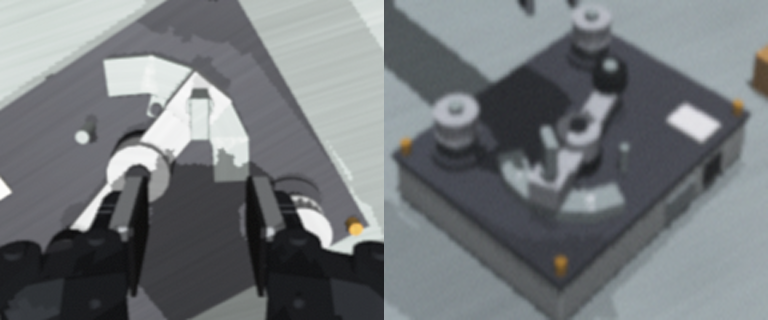

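The pin stands upright in the lug with its collar on top, at about crop (200, 115) on the left and (550, 160) on the right. The lever is held swung back and the gripper is clear.

```bash
python3 -c "
from h import *
print(r.hand_in())"
```

```text
the job is handed in; nothing more can be done
None
```

The locking pin is fully home in the lock hole and released, and it holds the tension lever at about 0.64 rad; the job was handed in at about 18 s, and `hand_in()` returned no verdict.

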